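Level the tile rack's foot

ROBOT

A 6-joint arm with a two-finger parallel gripper is mounted at the origin on the work surface. World frame = base frame: x ahead of the robot, y to its left, z up, the work surface at z = 0. Lengths are in m, angles in rad, forces in N, time in s.
With the tool pointing down it reaches from about 0.25 to 0.775 m from the base axis. Payload 4 kg.
Tool frame: the origin (TCP) lies on the centre line of the jaws, within the pads' length; the fingertips stand 14 mm ahead of it and the grasp point (between the pads) lies 5 mm behind it (robot.tcp_to_tips is the distance from the TCP to the fingertips, in m); z points along the fingers, y is the line along which they close (so a half turn about z gives the same grasp; the last joint's range is limited). The gripper opens to 94 mm and grips with 3 to 60 N. Pads are 16 mm wide; open, the fingers measure 119 mm over their backs; the gripper's body (75 mm by 177 mm) begins 78 mm behind the grasp point.
Start: joints at [1.237, 0.087, 1.371, -0, 1.684, -0.103], TCP at [0.126, 0.535, 0.22] pointing down, gripper open.
Joint ranges: [-3.1, 3.1], [-0.76, 2.03], [0.27, 2.55], [-1.08, 4.22], [0.17, 2.65], [-2.57, 2.57]. Speed limits (rad/s): [2.79, 2.79, 3.14, 3.14, 3.14, 3.14].

INTERFACE

Orientations are given as [roll, pitch, yaw] about the fixed x, y, z axes, in that order (R = Rz(yaw) Ry(pitch) Rx(roll)).
In Python, from bench import robot gives the robot as it stands.
- The arm moves only by the tool carry_out, never from a script. Its argument "increments" is a list of rows, each a list of 3 entries, a list of its own where there are three numbers: the closure in counts, from 0 (fully open) to 255 (shut), then the shift along the tool's x, y, z in mm, then the turn about the tool's z in degrees. In form: [[fingers, [dx, dy, dz], twist], ...]. A call has 1 to 8 rows; each row shifts and turns the commanded pose from where the row before left it, along the tool's axes as they then stand; what a row does not reach is not made up. A row lasts 1/10 s, in which the tool goes at most 50 mm and 8.59 degrees, less where a joint would pass 70% of its speed; a pose out of reach is approached as far as the arm can. A call with a gripper value outside its range is refused whole. The fingers move at their own pace and stop on an object; the grip force is fixed at half the most. Time passes only in rows, so rows that do not move let the fingers close. It gives the time, the measured TCP pose, the force, the opening and the grip force at its end, in the units of the state.
- robot.get_obs(): the state, without advancing time (a new reading comes with each control period).
- robot.snapshot(name): name is "side" or "top" or "wrist"; returns the picture (480x640x3 uint8, blue, green, red); there is no depth.
- robot.get_calibration(name): a dict with "vfov" (degrees; the focal length in pixels is half the picture's height over the tangent of half this angle, whatever the lens; pixels are square), "cx", "cy" (the principal point, pixels), "k1" (the pictures are not rectified: a ray, as slopes to the right and down, at radius r is drawn at 1 + k1 r^2 times it, then the intrinsics apply), "T" (4x4, takes a point from camera to world coordinates). Camera axes: x right, y down, z forward; pixel columns grow to the right and rows downward; lengths in m; the calibration is good to about 2 mm. A picture is of the moment at which its call begins: read the wrist's pose just before it. get_calibration takes no time and is no camera call; for the wrist camera it gives the pose at the moment of the call.
- robot.close_job(): hands the job in; it is judged then, once.
The state is a dict: "time": time; "joint_positions": joint angles; "qvel": joint speeds; "joint_torque": joint torques, N m; "tool_pos": TCP position; "ee_rot": TCP orientation; "wrist_force": force on the tool from outside, world axes, zero at the start; "wrist_torque": the same for the moment, N m; "width": finger opening in m; "finger_force": force on a finger pad.
Only numpy, scipy, OpenCV 4.12 (cv2) and the standard library are available. Lean on these libraries where they do the work, as an engineer would, in place of code of your own. Each camera call takes 0.05 s, during which the arm holds its last target. There are 200 camera calls.

TASK

The tile rack's front corner is unsupported: turn the round black knob clockwise to screw its levelling foot down until the rubber pad just bears lightly on the slate slab below, without jacking hard against it. Then swing the red-gripped clamp lever round to its stop to lock the setting, let go, and leave the tiles and the other things on the ledge undisturbed.

Things in the scene. Friction and masses are not known exactly. Their poses are not given: they have to be found in the camera images.
- knob (a point): Centre of the round black knob (40 mm diameter, 29 mm tall; top 14 mm above this point), on the vertical screw axis; z up. Knob, stem and foot are one screw: clockwise from above lowers all by 12 mm per turn (1.9 mm per rad); 0.2 to 0.65 turn brings the pad to the slate. It turns with 0.05 N m, stays where left, can be gripped from above at any yaw, and ends 14 mm or more above the 12 mm nut block on the crossbar.
- foot: Rubber pad (36 mm wide) under the screw; origin: centre of its underside. Below is a fixed slate slab, its top 7 to 11 mm above the ledge, different each time: feel for it. The crossbar end is springy: the screw yields 0.2 mm per N up or down. Touching stops the knob's descent; further turning lifts the bar and loads the foot about 9 N per rad. A few N with the knob let go is right; over 7 is too much, 20 (hand included) spoils it.
- clamp (a joint): Clamp lever's angle, rad: 0 to 0.2 at the start (open), 1.2 at its stop (locked). It turns clockwise seen from above about a vertical axis, resists with 0.1 N m (about 1.5 N at the grip) and stays where it is left.
- clamp_grip (a point): Middle of the clamp lever's upright red round grip (15 mm diameter, 34 mm tall; this point is 17 mm below its top), at the free end of the 65 mm lever. x and y axes turn with the lever; x points from the grip to the lever's axis.
- clamp_hinge (a point): Point on the clamp lever's vertical turning axis, fixed on the rack, at the height of the red grip's middle; at joint 0 the lever points along this point's -x, at 1.2 it has turned clockwise (seen from above) toward +y. The lever's hub is 26 mm wide and 14 mm tall, its top 8 mm below this point.
- rack: Wooden slotted tile rack, fixed: base 130 x 200 mm (x, y), top 50 mm above the ledge; origin on the ledge under its centre; front faces -x. A steel crossbar (26 mm wide, 230 mm long, top 54 mm above the ledge) runs along y 115 mm before the origin; it carries the screw (y = -60 mm) and the clamp lever (y = +70 mm).
- tile0_mid (a point): Centre of a loose celadon tile (90 x 8 x 90 mm) standing on edge in a slot of the rack, its top 140 mm above the ledge; leave alone.
- tile1_mid (a point): Centre of a loose celadon tile (90 x 8 x 90 mm) standing on edge in a slot of the rack, its top 140 mm above the ledge; leave alone.
- tile2_mid (a point): Centre of a loose celadon tile (90 x 8 x 90 mm) standing on edge in a slot of the rack, its top 140 mm above the ledge; leave alone.
- tile3_mid (a point): Centre of a loose celadon tile (90 x 8 x 90 mm) standing on edge in a slot of the rack, its top 140 mm above the ledge; leave alone.
- bowl_mid (a point): Centre of a loose red silicone pinch bowl, 84 mm across, 40 mm tall; leave alone.
- beaker_mid (a point): Centre of a loose empty glass beaker, 66 mm across, 90 mm tall; leave alone.
- pick_mid (a point): Middle of the handle of a loose steel pick, 130 mm long, lying flat; leave alone.

How it is judged:
On the way, in this order (a step that is already met when the one before it is completed fails the run):
1. the foot's pad bears lightly on the slate (0.5 to 7 N) with the knob let go (contact force between the fingers and anything else below 0.5 N and contact force between foot and anything else between 0.5 and 7 N), for 0.3 s.
2. the clamp lever is swung to its stop with the foot still bearing (value of joint clamp above 1.1 rad and contact force between foot and anything else above 0.5 N), for 0.2 s.
At the end, for the whole second after the job is handed in: The foot's rubber pad bears on the slate with 0.5 to 7 N, the clamp lever is within 0.1 rad of its stop, and the tiles, bowl, beaker and pick are each within 12 mm of where they began (all of step 2 and contact force between foot and anything else below 7 N and distance of each of bowl_mid, beaker_mid, pick_mid, tile0_mid, tile1_mid, tile2_mid, tile3_mid from where it was at the start of the episode below 0.012 m); the robot touches nothing.
It fails at once if the foot is jacked against the slate with more than 20 N (contact force between foot and anything else above 20 N).
It fails at once if a tile, the bowl, the beaker or the pick is displaced by more than 20 mm (distance of any of bowl_mid, beaker_mid, pick_mid, tile0_mid, tile1_mid, tile2_mid, tile3_mid from where it was at the start of the episode above 0.02 m).
It also fails if it takes over 72 s, if anything falls off the work surface, if the arm or the gripper's body presses on something with over 40 N, if the wrist force passes 120 N, or if a joint passes its speed limit or range.

## Working session

There is one attempt and no reset: what is moved stays moved. The work goes in short steps, Python scripts to look and compute and a tool call to move; the robot and the scene stay as the last step left them, time stands still between calls to the robot, and variables do not carry over. Pictures are saved under pics/ and viewed, at most 10 in all, crops included, and the job is handed in when it is done.

Besides the shell and the picture viewer there is one more tool, called in YAML: its name, and indented under it one key for each argument. carry_out: Moves the arm, as the interface text tells. Its arguments: {"type":"object","properties":{"increments":{"type":"array","items":{"type":"array"}}},"required":["increments"]}

```bash
mkdir -p pics
cat > h.py <<'E'
import numpy as np, cv2
from bench import robot
def K(c):
    f=240/np.tan(np.radians(c['vfov'])/2); return f
def ray(c,u,v):
    f=K(c); d=np.array([(u-c['cx'])/f,(v-c['cy'])/f]); r=np.linalg.norm(d); x=r
    for _ in range(30): x=r/(1+c['k1']*x*x)
    d=d*(x/r if r>0 else 1); T=np.array(c['T'])
    return T[:3,3],T[:3,:3]@np.array([d[0],d[1],1])
def atz(c,u,v,z):
    o,d=ray(c,u,v); return o+d*(z-o[2])/d[2]
def tri(rs):
    A=np.zeros((3,3));b=np.zeros(3);Ps=[]
    for o,d in rs:
        d=d/np.linalg.norm(d);P=np.eye(3)-np.outer(d,d);A+=P;b+=P@o;Ps.append((P,o))
    p=np.linalg.solve(A,b); return p,[np.linalg.norm(P@(p-o)) for P,o in Ps]
def proj(c,p):
    T=np.array(c['T']); q=T[:3,:3].T@(np.array(p)-T[:3,3]); s=q[:2]/q[2]; s=s*(1+c['k1']*(s@s)); return s*K(c)+[c['cx'],c['cy']]
E
python3 - <<'E'
from h import *
for n in ('side','top'):
    im=robot.snapshot(n); cv2.imwrite(f'pics/{n}0.png',im); c=robot.get_calibration(n); print(n,c)
o=robot.get_obs(); print(o)
E
```

```text
side {'vfov': 44.396026299218036, 'cx': 324.19615054388447, 'cy': 240.52402327964637, 'k1': -0.14001140455676395, 'T': array([[ 0.98253913, -0.10768687,  0.15172471,  0.39055818],
       [-0.18585278, -0.60616744,  0.77331738, -0.84689614],
       [ 0.00869445, -0.78801305, -0.61559714,  0.8593858 ],
       [ 0.        ,  0.        ,  0.        ,  1.        ]])}
top {'vfov': 54.82080008555079, 'cx': 323.8120459486937, 'cy': 239.5865942378429, 'k1': 0.031166434085832743, 'T': array([[-0.0196366 , -0.99373595,  0.11001481,  0.49152721],
       [-0.99967382,  0.02131197,  0.01407336,  0.11870802],
       [-0.01632984, -0.10970257, -0.99383031,  0.91322375],
       [ 0.        ,  0.        ,  0.        ,  1.        ]])}
{'time': 0.1, 'joint_positions': array([ 1.23691933e+00,  8.78622416e-02,  1.37205530e+00,  3.10261443e-06,
        1.68356691e+00, -1.03071904e-01]), 'qvel': array([-7.47017031e-04, -2.28754643e-03, -4.73637557e-03,  1.60843360e-04,
        8.99693277e-04,  7.27834533e-05]), 'joint_torque': array([ 2.10592763e-03, -3.41254413e+01, -3.03301978e+01,  7.19051762e-02,
        3.04617989e-02, -1.02109302e-04]), 'tool_pos': array([0.12566175, 0.53499885, 0.21845574]), 'ee_rot': array([-3.13971121e+00, -1.97713284e-04,  2.91078772e+00]), 'wrist_force': array([-0.7770095 ,  0.30719357,  0.73507603]), 'wrist_torque': array([0.00570788, 0.01637586, 0.01142406]), 'finger_force': 0.0, 'width': 0.09398808389691973}
```

View pics/side0.png

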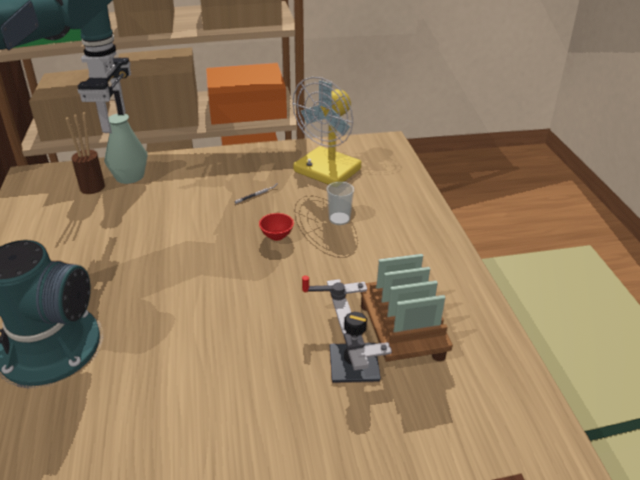

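View pics/top0.png

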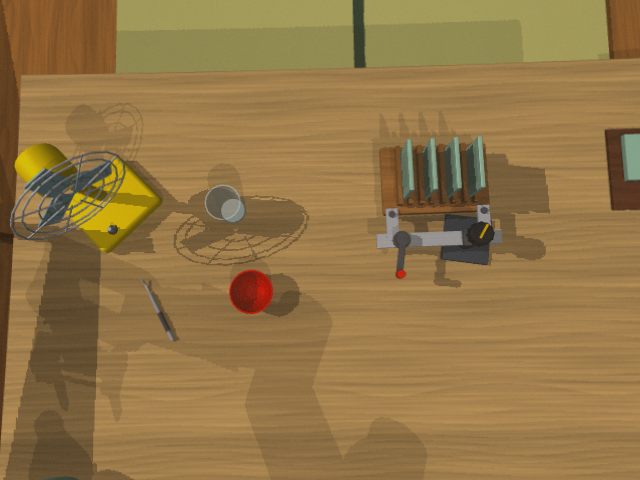

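The side view shows the knob at about (356,320), the red grip at (306,284) and the hub at (338,291). In the top view they are at (481,234), (401,273) and (402,239). I'll refine these with enlarged crops.

Run:
```python
from h import *
s=cv2.imread('pics/side0.png');t=cv2.imread('pics/top0.png')
a=cv2.resize(s[265:365,290:390],(400,400),interpolation=cv2.INTER_CUBIC)  # x4
b=cv2.resize(t[190:290,385:505][:,20:120],(400,400),interpolation=cv2.INTER_CUBIC) # origin (405,190)
b=cv2.resize(t[195:290,385:505],(480,380),interpolation=cv2.INTER_CUBIC)
o=np.zeros((400,800,3),np.uint8);o[:,:320]=a[:,:320];o[:380,320:]=b;cv2.imwrite('pics/crop.png',o)
cs,ct=robot.get_calibration('side'),robot.get_calibration('top')
p,e=tri([ray(cs,356,319),ray(ct,481,234)]);print('knob',p,e)
p,e=tri([ray(cs,305.5,284),ray(ct,401,273)]);print('grip',p,e)
p,e=tri([ray(cs,338,290),ray(ct,402,239)]);print('hub',p,e)
```

```text
knob [ 0.58575794 -0.1414342   0.11410051] [np.float64(0.0018943669685396352), np.float64(0.0018943669685393852)]
grip [ 0.51992268 -0.00542137  0.08687675] [np.float64(0.00045877229609092313), np.float64(0.0004587722960909882)]
hub [ 0.58317771 -0.01263967  0.06714318] [np.float64(1.687072882526643e-05), np.float64(1.6870728825466453e-05)]
```

View pics/crop.png

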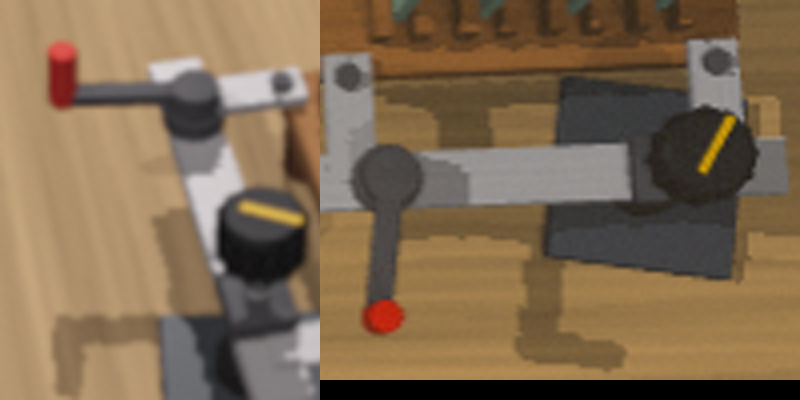

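carry_out:
  increments:
    - [0, [-35, -32, 0], 0]
    - [0, [-35, -32, 0], 0]
    - [0, [-35, -32, 0], 0]
    - [0, [-35, -32, 0], 0]
    - [0, [-35, -32, 0], 0]
    - [0, [-35, -32, 0], 0]
    - [0, [-35, -32, 0], 0]
    - [0, [-35, -32, 0], 0]

```text
time: 0.9
tool_pos: [0.3402, 0.2204, 0.2192]
ee_rot: [3.141, -0.0, 2.911]
wrist_force: [0.1, 0.5, 0.2]
width: 0.0944
finger_force: 0.0
```

carry_out:
  increments:
    - [0, [-35, -32, 0], 0]
    - [0, [-35, -32, 0], 0]
    - [0, [-35, -32, 0], 0]
    - [0, [-35, -32, 0], 0]
    - [0, [-35, -32, 0], 0]
    - [0, [-35, -32, 0], 0]
    - [0, [-35, -32, 0], 0]
    - [0, [0, 0, 0], 0]

```text
time: 1.7
tool_pos: [0.5286, -0.0564, 0.2173]
ee_rot: [-3.14, -0.002, 2.905]
wrist_force: [-0.1, 1.1, -0.4]
width: 0.0943
finger_force: 0.0
```

Run:
```python
from h import *
im=robot.snapshot('wrist'); c=robot.get_calibration('wrist'); cv2.imwrite('pics/w1.png',im); np.save('w1T.npy',c['T']); print(c)
for n,p in dict(knob=(.586,-.141,.114),grip=(.52,-.0055,.087),hub=(.583,-.0126,.067)).items(): print(n,proj(c,p))
print(robot.get_obs()['joint_positions'])
```

```text
{'vfov': 67.2150615148889, 'cx': 318.19235464501566, 'cy': 238.7059009318452, 'k1': -0.043762194737514054, 'T': array([[ 2.32964398e-01,  9.32809388e-01,  2.74944056e-01,
         4.46678398e-01],
       [ 9.72485087e-01, -2.23630591e-01, -6.52848743e-02,
        -3.52594129e-02],
       [ 5.87558243e-04,  2.82588046e-01, -9.59241185e-01,
         3.82599586e-01],
       [ 0.00000000e+00,  0.00000000e+00,  0.00000000e+00,
         1.00000000e+00]])}
knob [234.53306979 330.87239099]
grip [372.99105992 212.65854159]
hub [375.25788382 273.7381628 ]
[-2.08986817e-01  4.57177843e-02  1.41808331e+00  1.31228629e-04
  1.68110832e+00 -1.54496765e+00]
```

View pics/w1.png

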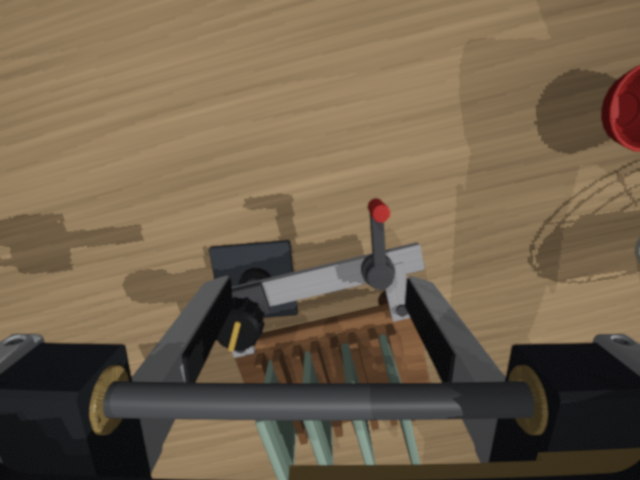

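The knob shows at about (240,326), the grip top at (380,211) and the hub at (378,272). All are within a few mm of the prediction. I'll go above the knob, turn to the start yaw and look again.

carry_out:
  increments:
    - [0, [-38, -35, 0], 0]
    - [0, [-37, -35, 0], 0]
    - [0, [0, 0, 0], -8]
    - [0, [0, 0, 0], -8]
    - [0, [0, 0, 0], -8]
    - [0, [0, 0, 0], -8]
    - [0, [0, 0, 0], -8]
    - [0, [0, 0, 0], 0]

```text
time: 2.55
tool_pos: [0.5821, -0.1333, 0.2195]
ee_rot: [3.141, -0.0, -2.673]
wrist_force: [0.1, -0.0, -0.0]
width: 0.094
finger_force: 0.0
```

Run:
```python
from h import *
o=robot.get_obs();im=robot.snapshot('wrist'); c=robot.get_calibration('wrist'); cv2.imwrite('pics/w2.png',im); np.save('w2T.npy',c['T'])
print(o['tool_pos'],o['ee_rot'],o['joint_positions'],o['wrist_force'],proj(c,(.586,-.141,.114)))
```

```text
[ 0.58212235 -0.13334132  0.21951878] [ 3.14071442e+00 -2.06232552e-05 -2.67272707e+00] [-3.20436302e-01  1.93211644e-01  1.25158122e+00  6.08811303e-04
  1.69743771e+00 -2.36002150e+00] [ 0.11324193 -0.02274307 -0.04849619] [308.05007931 242.64428923]
```

View pics/w2.png

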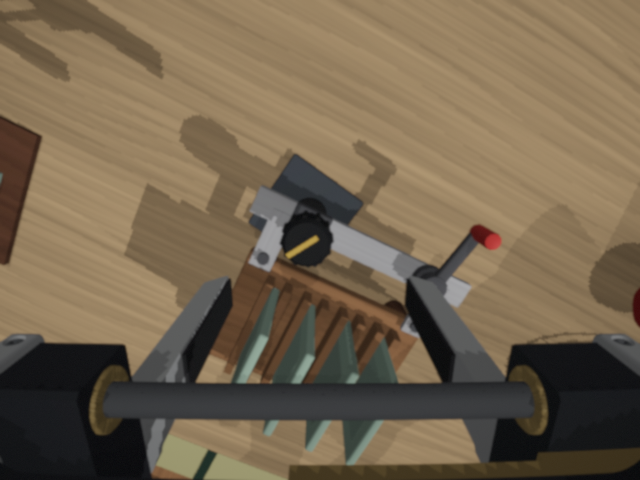

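The knob top is centred at about (306,240), close to the prediction of (308,243). The grip top is at (492,241). Next I'll fuse the views.

Run:
```python
from h import *
cs,ct=robot.get_calibration('side'),robot.get_calibration('top');c=robot.get_calibration('wrist')
w1=dict(c,T=np.load('w1T.npy'));w2=dict(c,T=np.load('w2T.npy'))
def f(n,obs):
    p,e=tri([ray(k,*uv) for k,uv in obs]);print(n,p.round(4),np.round(e,4));return p
k=f('knobtop',[(cs,(356,318.7)),(ct,(480.8,233.7)),(w1,(240,325)),(w2,(306,240))])
g=f('griptop',[(cs,(305.5,276.7)),(ct,(401,274)),(w1,(381,212)),(w2,(492,241))])
h=f('hubtop',[(cs,(338,289.5)),(ct,(402,238.5)),(w1,(378,270))])
o=robot.get_obs();y=o['ee_rot'][2]
d=k-o['tool_pos'];print('to knob tool dx dy',np.cos(y)*d[0]+np.sin(y)*d[1],np.sin(y)*d[0]-np.cos(y)*d[1],d[2])
print('axes lever',g-h)
```

```text
knobtop [ 0.5859 -0.1402  0.1105] [0.0033 0.0021 0.0041 0.0028]
griptop [ 0.519  -0.0024  0.1016] [0.0017 0.0012 0.0023 0.0021]
hubtop [ 0.5827 -0.0109  0.0663] [0.0009 0.0023 0.0029]
to knob tool dx dy -0.00030374676652703166 -0.00752259995145319 -0.10906619816145384
axes lever [-0.06377252  0.00857068  0.03522904]
```

carry_out:
  increments:
    - [0, [0, -7.5, 30], 0]
    - [60, [0, 0, 30], 0]
    - [60, [0, 0, 30], 0]
    - [60, [0, 0, 22], 0]
    - [60, [0, 0, 8], 0]
    - [60, [0, 0, 2], 0]
    - [60, [0, 0, 0], 0]

```text
time: 3.3
tool_pos: [0.5865, -0.1416, 0.0985]
ee_rot: [-3.141, 0.001, -2.675]
wrist_force: [1.5, 0.8, 0.2]
width: 0.0718
finger_force: 0.0
```

Run:
```python
from h import *
o=robot.get_obs();im=robot.snapshot('wrist'); im2=robot.snapshot('side')
cv2.imwrite('pics/w3.png',np.hstack([cv2.resize(im,(480,360)),cv2.resize(im2[230:390,260:402],(320,360))]))
print(o['tool_pos'],o['wrist_force'],o['width'])
```

```text
[ 0.58652207 -0.1416318   0.09849597] [1.49077845 0.80030493 0.20251969] 0.07182632373388455
```

View pics/w3.png

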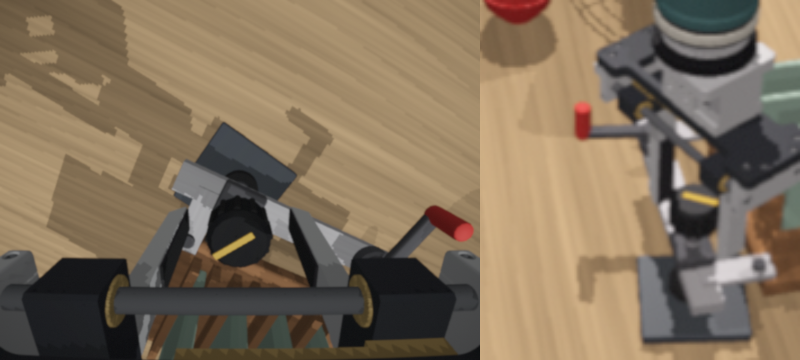

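The knob sits midway between the pads, with the tips level with its lower edge. I'll close the fingers.

carry_out:
  increments:
    - [180, [0, 0, 0], 0]
    - [180, [0, 0, 0], 0]
    - [180, [0, 0, 0], 0]
    - [180, [0, 0, 0], 0]
    - [180, [0, 0, 0], 0]

```text
time: 3.9
tool_pos: [0.5861, -0.1418, 0.0975]
ee_rot: [-3.142, 0.0, -2.674]
wrist_force: [1.1, 0.1, 0.4]
width: 0.0395
finger_force: 30.0
```

carry_out:
  increments:
    - [180, [0, 0, 0.27], 8]
    - [180, [0, 0, 0.27], 8]
    - [180, [0, 0, 0.27], 8]
    - [180, [0, 0, 0.27], 8]
    - [180, [0, 0, 0.26], 8]
    - [180, [0, 0, 0.26], 8]
    - [180, [0, 0, 0], 0]

```text
time: 4.6
tool_pos: [0.5861, -0.1416, 0.0959]
ee_rot: [3.141, 0.0, 2.771]
wrist_force: [0.1, 0.5, 1.7]
width: 0.0396
finger_force: 30.0
```

carry_out:
  increments:
    - [180, [0, 0, 0.27], 8]
    - [180, [0, 0, 0.27], 8]
    - [180, [0, 0, 0], 0]

```text
time: 4.9
tool_pos: [0.5861, -0.1416, 0.0954]
ee_rot: [3.141, -0.0, 2.495]
wrist_force: [-0.1, 0.5, 0.9]
width: 0.0398
finger_force: 30.0
```

carry_out:
  increments:
    - [180, [0, 0, 0.2], 6]
    - [180, [0, 0, 0], 0]

```text
time: 5.1
tool_pos: [0.5861, -0.1416, 0.0951]
ee_rot: [3.141, -0.0, 2.392]
wrist_force: [0.3, 1.0, -0.6]
width: 0.0393
finger_force: 30.0
```

carry_out:
  increments:
    - [180, [0, 0, 0.27], 8]
    - [180, [0, 0, 0], 0]

```text
time: 5.3
tool_pos: [0.5862, -0.1416, 0.0949]
ee_rot: [3.141, -0.0, 2.252]
wrist_force: [0.1, 1.5, 0.1]
width: 0.0397
finger_force: 30.0
```

carry_out:
  increments:
    - [180, [0, 0, 0.27], 8]
    - [180, [0, 0, 0], 0]

```text
time: 5.5
tool_pos: [0.5862, -0.1416, 0.0946]
ee_rot: [3.141, -0.0, 2.113]
wrist_force: [0.2, 2.0, 0.5]
width: 0.0395
finger_force: 30.0
```

carry_out:
  increments:
    - [180, [0, 0, 0.27], 8]
    - [180, [0, 0, 0], 0]

```text
time: 5.7
tool_pos: [0.5862, -0.1416, 0.0944]
ee_rot: [3.141, -0.0, 1.974]
wrist_force: [1.2, 1.9, 0.6]
width: 0.0396
finger_force: 30.0
```

carry_out:
  increments:
    - [180, [0, 0, 0.27], 8]
    - [180, [0, 0, 0], 0]

```text
time: 5.9
tool_pos: [0.5862, -0.1416, 0.0941]
ee_rot: [3.141, -0.0, 1.835]
wrist_force: [0.6, 2.3, 1.5]
width: 0.0395
finger_force: 30.0
```

carry_out:
  increments:
    - [180, [0, 0, 0.27], 8]
    - [180, [0, 0, 0], 0]

```text
time: 6.1
tool_pos: [0.5863, -0.1416, 0.0939]
ee_rot: [3.141, -0.0, 1.695]
wrist_force: [1.2, 1.3, 0.5]
width: 0.0396
finger_force: 30.0
```

carry_out:
  increments:
    - [180, [0, 0, 0.27], 8]
    - [180, [0, 0, 0], 0]

```text
time: 6.3
tool_pos: [0.5863, -0.1416, 0.0936]
ee_rot: [3.141, -0.0, 1.556]
wrist_force: [1.5, 1.0, 0.5]
width: 0.0398
finger_force: 30.0
```

carry_out:
  increments:
    - [180, [0, 0, 0.27], 8]
    - [180, [0, 0, 0], 0]

```text
time: 6.5
tool_pos: [0.5863, -0.1416, 0.0933]
ee_rot: [3.141, -0.0, 1.416]
wrist_force: [1.6, 2.6, 0.8]
width: 0.0395
finger_force: 30.0
```

carry_out:
  increments:
    - [180, [0, 0, 0.27], 8]
    - [180, [0, 0, 0], 0]

```text
time: 6.7
tool_pos: [0.5863, -0.1417, 0.0931]
ee_rot: [3.141, -0.0, 1.277]
wrist_force: [1.8, 1.8, 0.5]
width: 0.0394
finger_force: 30.0
```

carry_out:
  increments:
    - [180, [0, 0, 0.27], 8]
    - [180, [0, 0, 0], 0]

```text
time: 6.9
tool_pos: [0.5863, -0.1417, 0.0929]
ee_rot: [3.141, -0.001, 1.137]
wrist_force: [1.9, 2.4, 0.6]
width: 0.0396
finger_force: 30.0
```

carry_out:
  increments:
    - [180, [0, 0, 0.27], 8]
    - [180, [0, 0, 0], 0]

```text
time: 7.1
tool_pos: [0.5864, -0.1417, 0.0928]
ee_rot: [3.141, -0.001, 0.998]
wrist_force: [2.3, 1.4, 0.7]
width: 0.0393
finger_force: 30.0
```

Run:
```python
from h import *
F=[];Z=[];Tq=[]
for i in range(10):
    robot.snapshot('wrist');o=robot.get_obs();F.append(o['wrist_force']);Z.append(o['tool_pos'][2]);Tq.append(o['wrist_torque'])
print(np.mean(F,0),np.std(F,0),np.mean(Z),np.std(Z),np.mean(Tq,0))
```

```text
[2.30711404 2.3285817  1.66697064] [0.5437295  0.45676634 0.56131931] 0.09272288500035447 1.1135921149919074e-05 [ 0.38270319 -0.31859325  0.02242883]
```

carry_out:
  increments:
    - [180, [0, 0, 0.27], 8]
    - [180, [0, 0, 0], 0]
    - [180, [0, 0, 0], 0]

```text
time: 7.9
tool_pos: [0.5863, -0.1417, 0.0926]
ee_rot: [3.141, -0.001, 0.854]
wrist_force: [1.7, 2.8, 3.6]
width: 0.0395
finger_force: 30.0
```

```bash
cat > r.py <<'E'
from h import *
F=[];Z=[];Tq=[]
for i in range(8):
    robot.snapshot('wrist');o=robot.get_obs();F.append(o['wrist_force']);Z.append(o['tool_pos'][2]);Tq.append(o['wrist_torque'])
print(np.mean(F,0),np.mean(Z),np.mean(Tq,0),o['ee_rot'],o['joint_positions'][5],o['time'])
E
python3 r.py
```

```text
[2.62373204 2.81340841 4.69401781] 0.09259399892010624 [ 0.52058773 -0.30112284 -0.00831607] [ 3.14100163e+00 -5.38446969e-04  8.51937400e-01] 0.3875023276977132 8.3
```

Contact is clear: Fz has risen about 4 N and the descent has stalled. I'll ease the hand up and add about 10° for a light preload.

carry_out:
  increments:
    - [180, [0, 0, -0.2], 0]
    - [180, [0, 0, -0.15], 5]
    - [180, [0, 0, 0], 5]
    - [180, [0, 0, 0], 0]
    - [180, [0, 0, 0], 0]

```text
time: 8.8
tool_pos: [0.5863, -0.1418, 0.0926]
ee_rot: [3.141, -0.001, 0.678]
wrist_force: [3.4, 2.6, 4.0]
width: 0.0401
finger_force: 30.0
```

```bash
python3 r.py
```

```text
[3.88744783 2.82752684 3.91004897] 0.09257831024866435 [ 0.46545641 -0.55198001 -0.06645605] [ 3.14123189e+00 -4.21767383e-04  6.77098491e-01] 0.5622777866305746 9.2
```

carry_out:
  increments:
    - [180, [0, 0, -0.3], 0]
    - [180, [0, 0, 0], 0]
    - [180, [0, 0, 0], 0]

```text
time: 9.5
tool_pos: [0.5862, -0.1418, 0.0926]
ee_rot: [3.141, -0.0, 0.677]
wrist_force: [3.9, 2.6, 3.1]
width: 0.0395
finger_force: 30.0
```

```bash
python3 r.py
```

```text
[4.34877255 2.44302849 3.10189898] 0.0926107720413431 [ 0.42652951 -0.71387279 -0.02870898] [ 3.14131536e+00 -3.35467218e-04  6.76946131e-01] 0.5624182066467363 9.9
```

carry_out:
  increments:
    - [60, [0, 0, 0], 0]
    - [60, [0, 0, 0], 0]
    - [60, [0, 0, 0], 0]
    - [60, [0, 0, 0], 0]
    - [60, [0, 0, 0], 0]
    - [60, [0, 0, 0], 0]
    - [60, [0, 0, 0], 0]
    - [60, [0, 0, 0], 0]

```text
time: 10.7
tool_pos: [0.586, -0.1418, 0.0928]
ee_rot: [3.142, -0.0, 0.677]
wrist_force: [-0.2, -0.5, 0.4]
width: 0.0722
finger_force: 0.0
```

```bash
python3 r.py; python3 -c "
from h import *
print(robot.get_obs()['tool_pos'])"
```

```text
[ 0.04824413 -0.07453851  0.05048559] 0.09283607015345446 [-0.04946701  0.1125002   0.02500999] [-3.14156319e+00 -6.30418558e-05  6.76842513e-01] 0.562566492358664 11.1
[ 0.58604407 -0.14175721  0.09281243]
```

carry_out:
  increments:
    - [60, [0, 0, -15], 0]
    - [60, [0, 0, -30], 0]
    - [60, [0, 0, -40], 0]
    - [60, [0, 0, -25], 0]
    - [60, [0, 0, 0], -8.5]
    - [60, [0, 0, 0], -8.5]
    - [60, [0, 0, 0], -8.5]
    - [60, [0, 0, 0], -8.5]

```text
time: 11.9
tool_pos: [0.5863, -0.1418, 0.2044]
ee_rot: [3.14, -0.0, 1.276]
wrist_force: [0.4, -1.1, -0.5]
width: 0.0715
finger_force: 0.0
```

carry_out:
  increments:
    - [60, [0, 0, 0], -8.5]
    - [60, [0, 0, 0], -8.5]
    - [60, [0, 0, 0], -8.5]
    - [60, [0, 0, 0], -8.5]
    - [60, [0, 0, 0], -8.5]
    - [60, [0, 0, 0], -8.5]
    - [60, [0, 0, 0], -8.5]
    - [60, [0, 0, 0], -8.5]

```text
time: 12.7
tool_pos: [0.5863, -0.1418, 0.2043]
ee_rot: [3.141, 0.002, 2.463]
wrist_force: [0.6, -0.2, -0.4]
width: 0.072
finger_force: 0.0
```

carry_out:
  increments:
    - [100, [0, 0, 0], -8]
    - [100, [0, 0, 0], -8]
    - [100, [0, 0, 0], -8]
    - [100, [0, 0, 0], -8]
    - [100, [0, 0, 0], 0]

```text
time: 13.2
tool_pos: [0.5863, -0.1419, 0.2042]
ee_rot: [-3.141, 0.002, 3.015]
wrist_force: [0.7, 0.3, 0.3]
width: 0.0568
finger_force: 0.0
```

carry_out:
  increments:
    - [100, [28, 43, 0], 0]
    - [100, [28, 43, 0], 0]
    - [100, [28.7, 42.4, 0], 0]
    - [100, [0, 0, 30], 0]
    - [100, [0, 0, 15], 0]
    - [100, [0, 0, 0], 0]
    - [100, [0, 0, 0], 0]

```text
time: 13.9
tool_pos: [0.5201, -0.008, 0.1579]
ee_rot: [-3.142, -0.001, 3.013]
wrist_force: [0.1, 0.6, 0.3]
width: 0.0573
finger_force: 0.0
```

Run:
```python
from h import *
o=robot.get_obs();im=robot.snapshot('wrist'); c=robot.get_calibration('wrist'); im2=robot.snapshot('side');np.save('w4T.npy',c['T'])
im[10:]=im[10:];cv2.imwrite('pics/w4.png',np.hstack([cv2.resize(im,(480,360)),cv2.resize(im2[230:390,260:402],(320,360))]))
print(o['tool_pos'],o['ee_rot'],proj(c,(.5185,-.0037,.095))*.75)
```

```text
[ 0.52011354 -0.00796981  0.15788384] [-3.14151951e+00 -5.53986002e-04  3.01325500e+00] [243.77598372 192.69162936]
```

View pics/w4.png

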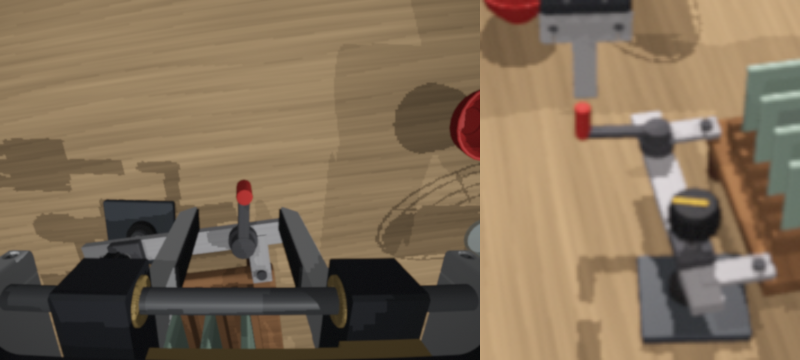

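The grip top is at (244,196) in the half-picture, within 4 px of the prediction and between the fingers. I'll descend and form a loose cage.

carry_out:
  increments:
    - [100, [2, 4, 25], 0]
    - [100, [0, 0, 30], 0]
    - [100, [0, 0, 17], 0]
    - [165, [0, 0, 0], 0]
    - [165, [0, 0, 0], 0]
    - [165, [0, 0, 0], 0]

```text
time: 14.6
tool_pos: [0.5199, -0.0034, 0.0879]
ee_rot: [3.141, 0.004, 3.015]
wrist_force: [-0.2, 0.8, -0.0]
width: 0.0367
finger_force: 0.0
```

carry_out:
  increments:
    - [165, [-0.6, 9, 0], 8]
    - [165, [-0.6, 9, 0], 8]
    - [165, [-0.6, 9, 0], 8]
    - [165, [0, 0, 0], 0]

```text
time: 15.0
tool_pos: [0.5285, 0.0228, 0.0876]
ee_rot: [3.14, 0.003, 2.598]
wrist_force: [0.6, -0.2, -0.4]
width: 0.0335
finger_force: 0.0
```

```bash
python3 r.py
```

```text
[-0.13431178  0.01116712  0.09693564] 0.08648604858138034 [-0.02884848  0.01562885 -0.00440532] [3.14139901e+00 1.34735784e-05 2.59701370e+00] -1.091599654027177 15.4
```

carry_out:
  increments:
    - [165, [-0.6, 9, 0], 8]
    - [165, [-0.6, 9, 0], 8]
    - [165, [-0.6, 9, 0], 8]
    - [165, [0, 0, 0], 0]

```text
time: 15.8
tool_pos: [0.5457, 0.0424, 0.0857]
ee_rot: [3.142, -0.0, 2.179]
wrist_force: [0.8, -0.7, 0.5]
width: 0.0333
finger_force: 0.0
```

Run:
```python
from h import *
o=robot.get_obs();im=robot.snapshot('wrist'); im2=robot.snapshot('side')
cv2.imwrite('pics/w5.png',np.hstack([cv2.resize(im,(480,360)),cv2.resize(im2[230:390,260:402],(320,360))]))
print(o['tool_pos'],o['ee_rot'],o['wrist_force'])
```

```text
[0.54573912 0.04240761 0.08570728] [ 3.14158003e+00 -3.52407351e-04  2.17893319e+00] [ 0.75792656 -0.69273665  0.47283276]
```

View pics/w5.png

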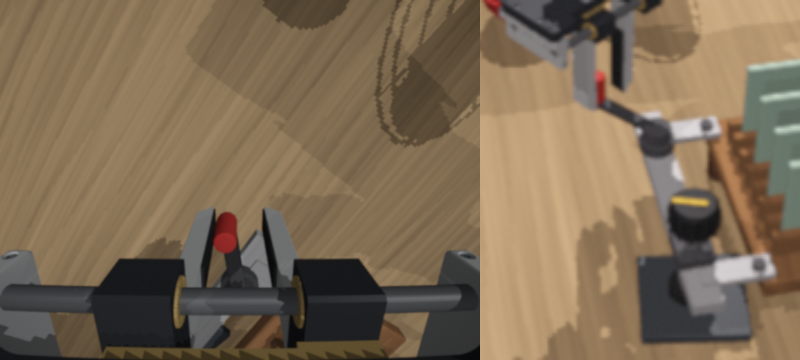

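The red grip is riding against the trailing finger and the lever is swinging as planned.

carry_out:
  increments:
    - [165, [-0.6, 9, 0], 8]
    - [165, [-0.2, 4.5, 0], 4]
    - [165, [0, 0, 0], 0]

```text
time: 16.2
tool_pos: [0.5571, 0.0485, 0.0857]
ee_rot: [-3.141, -0.0, 1.971]
wrist_force: [-0.1, -0.3, 0.2]
width: 0.0333
finger_force: 0.1
```

carry_out:
  increments:
    - [165, [-0.2, 4.5, 0], 4]
    - [165, [0, 0, 0], 0]

```text
time: 16.4
tool_pos: [0.5612, 0.0501, 0.0856]
ee_rot: [-3.141, -0.0, 1.901]
wrist_force: [-0.8, -0.2, 0.4]
width: 0.033
finger_force: 0.3
```

carry_out:
  increments:
    - [165, [-0.1, 2, 0], 2]
    - [165, [0, 0, 0], 0]

```text
time: 16.6
tool_pos: [0.5629, 0.0505, 0.0857]
ee_rot: [-3.141, -0.0, 1.866]
wrist_force: [-0.5, -0.5, 0.0]
width: 0.033
finger_force: 0.7
```

carry_out:
  increments:
    - [165, [-0.1, 2, 0], 1]
    - [165, [0, 0, 0], 0]

```text
time: 16.8
tool_pos: [0.565, 0.0514, 0.0857]
ee_rot: [-3.141, -0.001, 1.847]
wrist_force: [-1.7, 0.5, -0.1]
width: 0.033
finger_force: 0.9
```

carry_out:
  increments:
    - [165, [-0.1, 2, 0], 1]
    - [165, [0, 0, 0], 0]

```text
time: 17.0
tool_pos: [0.5673, 0.0519, 0.0856]
ee_rot: [-3.141, -0.001, 1.829]
wrist_force: [-2.0, 1.4, -0.6]
width: 0.0337
finger_force: 0.9
```

```bash
python3 r.py
```

```text
[-1.67547425  1.01102954 -0.60743078] 0.08570411832942057 [ 0.07234187  0.35088108 -0.00056568] [3.14145867e+00 7.85669182e-06 1.82877856e+00] -0.26682644600287264 17.4
```

carry_out:
  increments:
    - [165, [0, 2, 0], 0]
    - [165, [0, 0, 0], 0]

```text
time: 17.6
tool_pos: [0.5681, 0.0519, 0.0856]
ee_rot: [-3.138, -0.0, 1.829]
wrist_force: [-6.0, 0.1, 0.0]
width: 0.0329
finger_force: 2.5
```

carry_out:
  increments:
    - [165, [0, 1.5, 0], 0]
    - [165, [0, 0, 0], 0]

```text
time: 17.8
tool_pos: [0.5682, 0.052, 0.0855]
ee_rot: [-3.135, -0.0, 1.829]
wrist_force: [-8.5, -1.6, 3.2]
width: 0.0333
finger_force: 4.2
```

```bash
python3 r.py
```

```text
[-8.26951298 -0.81228243  3.06233158] 0.08553690680256351 [-0.22293507  1.55554588 -0.02906636] [-3.13520469e+00 -4.44208731e-04  1.82866305e+00] -0.26509471045428257 18.2
```

The stop is reached: position has stalled and the force is rising. I'll back off to centre the cage and lift out.

carry_out:
  increments:
    - [165, [0, -5, 0], 0]
    - [165, [0, -6, 0], 0]
    - [165, [0, 0, 0], 0]
    - [165, [0, 0, 0], 0]
    - [165, [0, 0, -10], 0]
    - [165, [0, 0, -25], 0]
    - [165, [0, 0, -35], 0]
    - [165, [0, 0, -35], 0]

```text
time: 19.0
tool_pos: [0.5601, 0.0498, 0.1924]
ee_rot: [3.142, -0.0, 1.829]
wrist_force: [-0.3, 0.4, 0.4]
width: 0.0332
finger_force: 0.0
```

carry_out:
  increments:
    - [165, [30, 0, -20], 0]
    - [165, [40, 0, -10], 0]
    - [165, [40, 0, 0], 0]
    - [165, [0, 0, 0], 0]

```text
time: 19.4
tool_pos: [0.5315, 0.1602, 0.2228]
ee_rot: [3.138, -0.002, 1.834]
wrist_force: [-0.3, -0.0, 0.1]
width: 0.033
finger_force: 0.0
```

Run:
```python
from h import *
o=robot.get_obs();t=robot.snapshot('top');s=robot.snapshot('side')
d=[cv2.absdiff(a,cv2.imread(f'pics/{n}0.png')) for a,n in((t,'top'),(s,'side'))]
o1=np.vstack([np.hstack([t,s]),np.hstack(d)]);cv2.imwrite('pics/end.png',cv2.resize(o1,(800,600),interpolation=cv2.INTER_AREA))
print(o['time'],o['tool_pos'],o['wrist_force'],o['width'])
```

```text
19.4 [0.5314673  0.16021163 0.22279648] [-0.29491891 -0.04063509  0.05306843] 0.032990438343352795
```

View pics/end.png

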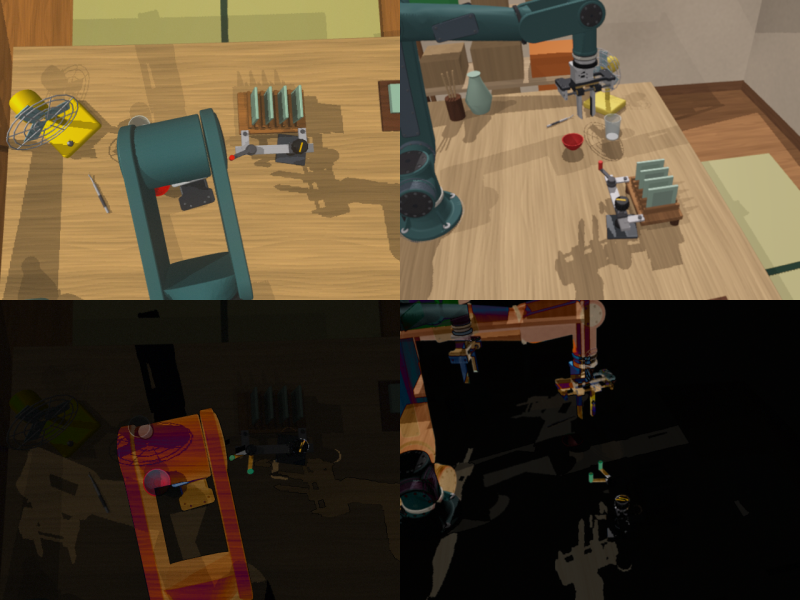

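The lever sits at its stop. The side difference image shows only the arm, its shadows, the lever and the knob changed; the tiles, bowl, beaker and pick have not moved. I'll hand the job in.

```bash
python3 -c "
from h import *
print(robot.close_job())"
```

```text
the job is handed in; nothing more can be done
None
```

I turned the foot down until it touched the slate, with a light load I estimate at about 3 N; I swung the clamp lever to its stop, nothing else looked moved in the last picture, and the job is handed in with no verdict returned.

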